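# Set the swivel vise to its angle mark and clamp it

### The job

The small swivel vise must be set to a new angle for filing the shears. Swing its clamp lever all the way back to the open end, swing the vise head until its pointer lines up exactly with the raised set mark on the scale (never force the head round while it is clamped), then swing the lever shut again by feel until it is firm, when the upright handle takes about 14 N of push and not more than 15 N, so that the head is held on the mark without overtightening. Let go, and leave the set mark and the things lying around where they are.

Things in the scene. Friction and masses are not known exactly. Their poses are not given: they have to be found in the camera images.
- clamp_lever (a joint): lever angle (rad): 0 at the open stop, growing clockwise from above as it tightens, stop at 2.1. At the start about 0.96, tight by an unknown amount. Where the clamp begins to bite is worn and unknown, 0.4 to 1.1; from there the push at the handle grows by 1.5 to 2 N per 0.1 rad: 14 N is right, under 12 N the head is not held, over 16 N is overtight. It stays where left
- lever_axis (a point): point on the clamp lever's vertical axis, 66 mm above the table, on top of the bracket at the end of the base away from the scale. The lever is a dark flat bar, top 82 mm above the table, from here to its upright black handle; it turns level
- lever_grip (a point): middle of the upright black lever handle: a round post 16 mm thick, 42 mm tall, top at 124 mm, this point 111 mm above the table and 75 mm from the lever axis. Push it from the side or cage it between the fingers; a tight grip adds side loads of its own. A brake washer makes it drag: loose, it presses on the finger with 6 to 9 N either way, also just after a stop
- vise_head: swinging vise head, grey iron on a dark round flange 142 mm across; origin on the swivel axis at table height, x towards its tail and pointer. Turns 1 rad each way from the middle of the scale; loose, a drag of 0.8 N m keeps it where it is left. The jaws (56 mm wide, top at 108 mm) stand between 16 mm behind and 40 mm ahead of the axis
- swivel_axis (a point): point on the head's vertical swivel axis, 20 mm above the table
- tail_grip (a point): point inside the head's tail, 80 mm from the swivel axis, 75 mm above the table; the tail is a bar 36 mm wide with upright sides, from the jaws to 105 mm from the axis, top at 87 mm, underside at 55 mm; grip it across its width from above, or push its sides
- pointer_tip (a point): tip of the head's thin steel pointer, under the tail's end, 118 mm from the swivel axis, 21 mm above the table
- mark_tip (a point): where the pointer tip belongs: 118 mm from the swivel axis on the line of the set mark, 21 mm high. The mark is a raised steel blade on the rim of the scale, 3 mm wide, 122 to 142 mm from the axis, top at 28 mm; the pointer passes inside it. It lies 0.4 to 1.45 rad anticlockwise (from above) of the head's start
- clamp_shoe: steel pressure disc, 32 mm across, under the bracket on the lever's axis; the lever's cam drives it down 7 mm per rad onto the flange of the head. It presses with about 60 N when the push at the handle is 14 N, and by some 8 N more or less for each newton. Origin at the centre of its underside
- beeswax: bystander: block of thread wax, 26x42x14 mm, origin under its centre
- elastic_roll: bystander: flat roll of white elastic, 76x64x20 mm, origin under its centre
- oil_bottle: bystander: upright oil bottle with a long spout, 45 mm across, 162 mm tall, beside the vise on the side away from the robot, origin under its centre
- tailor_shears: bystander: large shears lying flat beyond the scale, 94x246x12 mm, origin under the centre

How it is judged:
By the outcome, as a careful person would: the job done as asked, in the order asked, and still so for the second after the job is handed in, with the robot touching nothing.
It also fails if it takes over 72 s, if anything falls off the work surface, if the arm or the gripper's body presses on something with over 40 N, if the wrist force passes 120 N, or if a joint passes its speed limit or range.

### The arm

A 6-joint arm with a two-finger parallel gripper is mounted at the origin on a cart in front of the work surface, level with it; the furniture and walls round the work are solid. World frame = base frame: x ahead of the robot, y to its left, z up, the work surface at z = 0. Lengths are in m, angles in rad, forces in N, time in s.
With the tool pointing down it reaches from about 0.35 to 0.925 m from the base axis. Payload 6.4 kg.
Tool frame: the origin (TCP) lies on the centre line of the jaws, within the pads' length; the fingertips stand 25 mm ahead of it and the grasp point (between the pads) lies 6 mm ahead of it; z points along the fingers, y is the line along which they close (so a half turn about z gives the same grasp; the last joint's range is limited). The gripper opens to 85 mm and grips with 20 to 120 N. Pads are 22 mm wide; open, the fingers measure 114 mm over their backs; the gripper's body (76 mm by 85 mm) begins 54 mm behind the grasp point. The pads swing forward as they close: fully open they stand 13 mm farther back than shut.
Start: joints at [-1.413, 0.245, 1.558, -0, 1.339, -0.174], TCP at [0.212, -0.615, 0.256] pointing down, gripper open.
Joint ranges: [-3.13, 3.13], [-1.02, 2.26], [0.13, 2.54], [-0.95, 4.09], [0.21, 2.88], [-2.74, 2.74]. Speed limits (rad/s): [2.57, 2.57, 3.14, 3.14, 3.14, 3.14].

### API

Orientations are given as a unit quaternion [x, y, z, w].
In Python, from plant import bot gives the robot as it stands.
- The arm moves only by the tool carry_out, never from a script. Its arguments are lists of equal length, an entry for each row: "dp": the shift along the tool's x, y, z in units of 30 mm (1.0 is 30 mm), a list of three; "angular": the turn, a rotation vector about the tool's x, y, z in units of 6 degrees (1.0 is 6 degrees), a list of three. A call has exactly 8 rows; each row shifts and turns the commanded pose from where the row before left it, along the tool's axes as they then stand; what a row does not reach is not made up. A row lasts 1/8 s, in which the tool goes at most 62.5 mm and 10.7 degrees, less where a joint would pass 70% of its speed; a pose out of reach is approached as far as the arm can. A call is refused whole if a number of a shift passes 1 or a number of a turn 1, either way. A call with a gripper value outside its range is refused whole. "grip" is the finger opening in mm, from 0 to 85.4, set as the call begins (left out, the last holds). The fingers move at their own pace and stop on an object; "newtons" is the grip in N (left out, the last holds). Time passes only in rows, so rows that do not move let the fingers close, or fill a call up. It gives the time, the measured TCP pose, the force, the opening and the grip force at its end, in the units of the state.
- bot.get_obs(): the state, without advancing time (a new reading comes with each control period).
- bot.capture(name): name is "scene" or "side" or "wrist"; returns a dict with "pixels" (420x560x3 uint8, blue, green, red), "range_z" (420x560 float32, m along the optical axis (not along the pixel's ray), 0 where there is no reading), "vfov" (degrees; the focal length in pixels is half the picture's height over the tangent of half this angle, whatever the lens; pixels are square), "cx", "cy" (the principal point, pixels), "position" and "rotation" of the camera in the world. Camera axes: x right, y down, z forward; pixel columns grow to the right and rows downward; lengths in m; the calibration is good to about 2 mm. A picture is of the moment at which its call begins.
- bot.close_job(): hands the job in; it is judged then, once.
The state is a dict: "time_s": time; "joint_positions": joint angles; "joint_vel": joint speeds; "joint_torque": joint torques, N m; "eef_pos": TCP position; "tool_rot": TCP orientation; "ft_force": force on the tool from outside, world axes, zero at the start; "torque": the same for the moment, N m; "opening": opening from 0.0 (shut) to 1.0 (fully open); "grip_force": force on a finger pad.
Only numpy, scipy, OpenCV 4.12 (cv2) and the standard library are available. Lean on these libraries where they do the work, as an engineer would, in place of code of your own. Each camera call takes 0.05 s, during which the arm holds its last target. There are 200 camera calls.

## Working session

There is one attempt and no reset: what is moved stays moved. The work goes in short steps, Python scripts to look and compute and a tool call to move; the robot and the scene stay as the last step left them, time stands still between calls to the robot, and variables do not carry over. Pictures are saved under pics/ and viewed, at most 12 in all, crops included, and the job is handed in when it is done.

Besides the shell and the picture viewer there is one more tool, called after "Call:" in YAML: its name, and indented under it one key for each argument. carry_out: Moves the arm, as the interface text tells. Its arguments: {"type":"object","properties":{"dp":{"type":"array"},"angular":{"type":"array"},"grip":{"type":"number"},"newtons":{"type":"number"}},"required":["dp","angular"]}

```bash
mkdir -p pics; ls; cat > h.py <<'E'
import numpy as np,cv2
from plant import bot
from scipy.spatial.transform import Rotation as R
def cap(n):
    c=bot.capture(n); c['f']=210/np.tan(np.radians(c['vfov'])/2)
    r=np.array(c['rotation']); c['R']=r if r.shape==(3,3) else R.from_quat(r).as_matrix()
    c['p']=np.array(c['position']); return c
def onplane(c,uv,z):
    uv=np.atleast_2d(uv).astype(float)
    d=np.c_[(uv[:,0]-c['cx'])/c['f'],(uv[:,1]-c['cy'])/c['f'],np.ones(len(uv))]@c['R'].T
    return c['p']+d*((z-c['p'][2])/d[:,2])[:,None]
def cloud(c):
    v,u=np.mgrid[0:420,0:560]; z=c['range_z']
    P=np.stack([(u-c['cx'])/c['f']*z,(v-c['cy'])/c['f']*z,z],-1)@c['R'].T+c['p']
    P[z==0]=np.nan; return P
E
python3 - <<'E'
from h import *
import pickle
for n in ('scene','side','wrist'):
    c=cap(n); cv2.imwrite(f'pics/{n}0.png',c['pixels']); pickle.dump(c,open(n+'0.pkl','wb')); print(n,c['p'],c['vfov'],c['R'][:,2])
print(bot.get_obs())
a=[cv2.imread(f'pics/{n}0.png') for n in('scene','side')]
E
```

```text
pics
scene [-0.03126113  0.61591596  0.51161931] 53.912292893907605 [ 0.71585507 -0.49134162 -0.49611988]
side [0.40732377 0.93287289 0.54217575] 51.78900978977114 [ 0.18880233 -0.84185878 -0.50559616]
wrist [ 0.28852814 -0.58765703  0.37242   ] 71.42157363994794 [-0.30032673 -0.10064001 -0.94851223]
{'time_s': 0.15, 'joint_positions': array([-1.41309489e+00,  2.45712147e-01,  1.55872259e+00, -2.12104905e-05,
        1.33867218e+00, -1.74054066e-01]), 'joint_vel': array([-6.39529170e-04, -6.49341695e-04, -2.39171720e-03, -6.05028177e-04,
        1.74291237e-03,  3.74481314e-05]), 'joint_torque': array([-1.70507910e-04, -4.29987895e+01, -3.26552689e+01, -1.55705407e-04,
        3.54411335e-03,  1.61287022e-05]), 'eef_pos': array([ 0.21167578, -0.61416539,  0.25540213]), 'tool_rot': array([ 9.86273116e-01,  1.65120464e-01, -4.12811197e-06, -7.57194070e-04]), 'ft_force': array([-0.69216471, -0.58423515, -0.6376743 ]), 'torque': array([-0.03078658, -0.02897996,  0.03962196]), 'grip_force': 0.0, 'opening': 1.0029052278254948}
```

View pics/scene0.png

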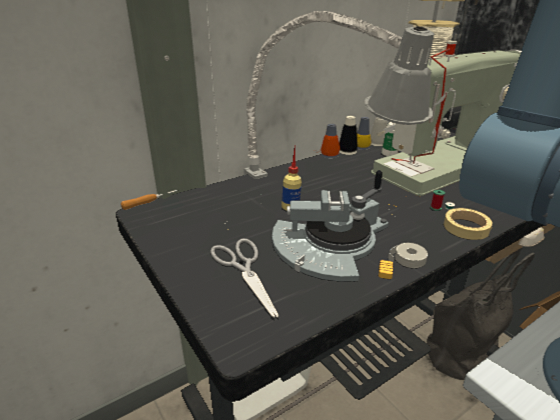

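View pics/side0.png

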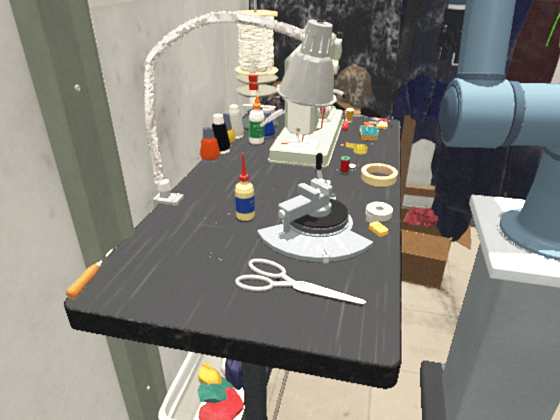

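Scene view: the vise is near (340,225), with its tail pointing left to (292,210) and the black handle at (378,180). The set mark blade is near (300,258) in the scene view and (325,252) in the side view.

```bash
python3 - <<'E'
from h import *
import pickle
s=pickle.load(open('scene0.pkl','rb'));d=pickle.load(open('side0.pkl','rb'))
a=cv2.resize(s['pixels'][165:290,255:415],(800,625),interpolation=cv2.INTER_CUBIC)[:600]
b=cv2.resize(d['pixels'][145:270,240:400],(800,625),interpolation=cv2.INTER_CUBIC)[:600]
cv2.imwrite('pics/c1.png',np.hstack([cv2.resize(a,(400,300)),cv2.resize(b,(400,300))]))
cv2.imwrite('pics/a.png',a);cv2.imwrite('pics/b.png',b)
for c,pts in((s,[(378,180),(340,225),(292,210)]),(d,[(319,162),(320,215),(290,215)])):
    P=cloud(c)
    for u,v in pts: print((u,v),P[v,u])
E
```

```text
(378, 180) [ 0.53589462 -0.04056524  0.10492078]
(340, 225) [0.49630123 0.10290325 0.05620216]
(292, 210) [0.56704213 0.17511104 0.08133907]
(319, 162) [ 0.53834113 -0.03784692  0.10468109]
(320, 215) [0.50976002 0.11266396 0.04504999]
(290, 215) [0.56538191 0.17254514 0.07247507]
```

View pics/a.png

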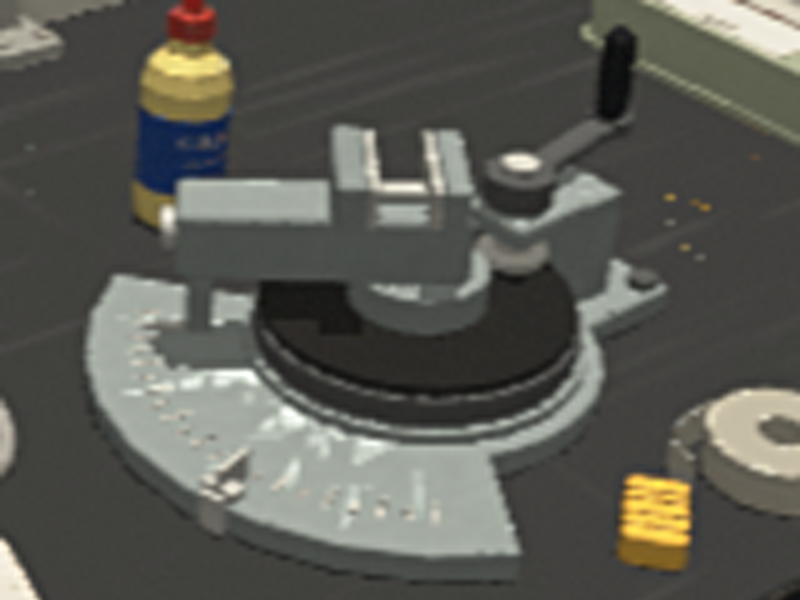

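View pics/b.png

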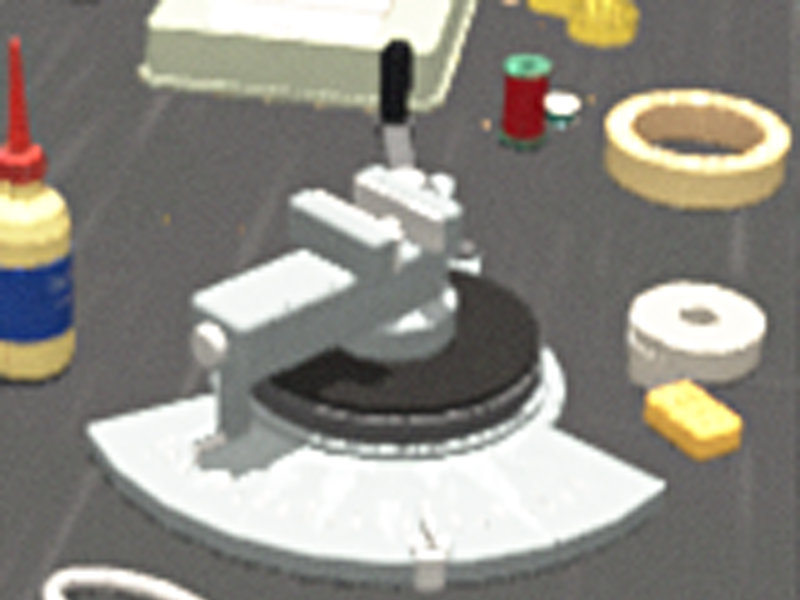

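```bash
python3 - <<'E'
from h import *
import pickle
from scipy.optimize import least_squares
H=[]
for n in('scene','side'):
    c=pickle.load(open(n+'0.pkl','rb'));P=cloud(c);g=c['pixels'].astype(int)
    roi=(abs(P[...,0]-.50)<.2)&(abs(P[...,1]-.08)<.2)
    z=P[...,2]
    print(n,'table z',np.nanmedian(z[roi&(abs(z)<.01)]))
    h,e=np.histogram(z[roi&(z>.006)],np.arange(.006,.13,.002)); print([(round(a,3),b) for a,b in zip(e,h) if b>40])
    dark=g.max(-1)<60
    fl=roi&dark&(z>.03)&(z<.06)
    pts=P[fl]; print('flange',len(pts),np.median(pts,0),np.median(pts[:,2]))
    hd=roi&dark&(z>.088)&(z<.13); print('handle',hd.sum(),np.median(P[hd],0))
    # bright boundary
    v,u=np.nonzero(hd); print(u.min(),u.max(),v.min(),v.max())
    kn=roi&(z>.075)&(z<.095)
    np.save(n+'P.npy',P)
    # top view map
    m=np.zeros((400,400,3),np.uint8)
    ii=np.nonzero(roi); 
    X=((P[ii][:,0]-.3)*1000).astype(int);Y=((P[ii][:,1]+.12)*1000).astype(int)
    o=np.argsort(P[ii][:,2])
    m[399-X[o].clip(0,399),399-Y[o].clip(0,399)]=c['pixels'][ii][o]
    H.append(m)
cv2.imwrite('pics/top.png',np.hstack(H))
E
```

```text
scene table z -0.00016957786806026665
[(np.float64(0.006), np.int64(200)), (np.float64(0.008), np.int64(175)), (np.float64(0.01), np.int64(234)), (np.float64(0.012), np.int64(1593)), (np.float64(0.014), np.int64(1108)), (np.float64(0.016), np.int64(168)), (np.float64(0.018), np.int64(389)), (np.float64(0.02), np.int64(271)), (np.float64(0.022), np.int64(86)), (np.float64(0.024), np.int64(75)), (np.float64(0.026), np.int64(84)), (np.float64(0.028), np.int64(73)), (np.float64(0.03), np.int64(92)), (np.float64(0.032), np.int64(118)), (np.float64(0.034), np.int64(101)), (np.float64(0.036), np.int64(153)), (np.float64(0.038), np.int64(784)), (np.float64(0.04), np.int64(168)), (np.float64(0.042), np.int64(75)), (np.float64(0.044), np.int64(65)), (np.float64(0.046), np.int64(59)), (np.float64(0.048), np.int64(47)), (np.float64(0.052), np.int64(45)), (np.float64(0.054), np.int64(86)), (np.float64(0.056), np.int64(93)), (np.float64(0.058), np.int64(82)), (np.float64(0.06), np.int64(82)), (np.float64(0.062), np.int64(93)), (np.float64(0.064), np.int64(149)), (np.float64(0.066), np.int64(99)), 
[... 1740 characters left out ...]
.int64(59)), (np.float64(0.08), np.int64(65)), (np.float64(0.082), np.int64(81)), (np.float64(0.084), np.int64(85)), (np.float64(0.086), np.int64(117)), (np.float64(0.088), np.int64(228)), (np.float64(0.09), np.int64(54)), (np.float64(0.092), np.int64(51)), (np.float64(0.094), np.int64(43)), (np.float64(0.096), np.int64(55)), (np.float64(0.098), np.int64(45)), (np.float64(0.1), np.int64(47)), (np.float64(0.102), np.int64(54)), (np.float64(0.104), np.int64(50)), (np.float64(0.106), np.int64(79)), (np.float64(0.108), np.int64(116)), (np.float64(0.11), np.int64(57))]
flange 237 [0.52729461 0.13558357 0.0405729 ] 0.04057289648844542
handle 77 [ 0.53957706 -0.04031977  0.10744202]
316 321 154 168
```

View pics/top.png

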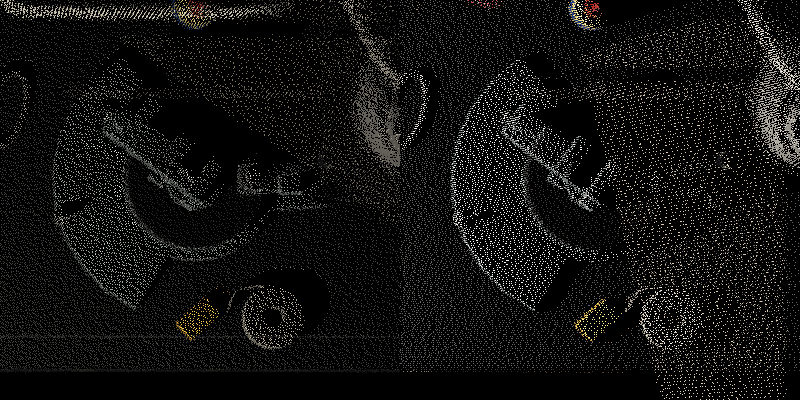

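```bash
python3 - <<'E'
from h import *
import pickle
from scipy.optimize import least_squares
for n,dz in(('scene',0),('side',.002)):
    c=pickle.load(open(n+'0.pkl','rb'));P=cloud(c)-[0,0,dz];g=c['pixels'].astype(int)
    roi=(abs(P[...,0]-.52)<.17)&(abs(P[...,1]-.08)<.17);z=P[...,2]
    # scale plate outer rim
    pl=roi&(z>.010)&(z<.0165)&(g.min(-1)>90)
    q=P[pl]; C=np.array([.514,.08])
    for it in range(4):
        d=q[:,:2]-C;a=np.arctan2(d[:,1],d[:,0]);r=np.hypot(*d.T)
        rim=[]
        for b in np.arange(np.radians(30),np.radians(150),.05):
            s=(abs(a-b)<.025)&(r<.155)
            if s.sum()>8: rim.append(q[s][np.argsort(r[s])[-2],:2])
        rim=np.array(rim)
        f=lambda p:np.hypot(*(rim-p[:2]).T)-p[2]
        s=least_squares(f,[*C,.14],loss='soft_l1',f_scale=.001);C=s.x[:2]
    print(n,'rim',s.x,np.std(f(s.x)))
    fl=roi&(g.max(-1)<60)&(z>.036)&(z<.042);q=P[fl]
    d=q[:,:2]-C;a=np.arctan2(d[:,1],d[:,0]);r=np.hypot(*d.T);rim=[]
    for b in np.arange(-3.1,3.1,.1):
        k=(abs(a-b)<.05)&(r<.078)
        if k.sum()>5 and r[k].max()>.064: rim.append(q[k][np.argsort(r[k])[-1],:2])
    rim=np.array(rim)
    f2=lambda p:np.hypot(*(rim-p[:2]).T)-.071
    s=least_squares(f2,C,loss='soft_l1',f_scale=.001);print('flange',s.x,len(rim),np.std(f2(s.x)))
    # mark
    d=P[...,:2]-C;r=np.hypot(d[...,0],d[...,1]);mk=(r>.121)&(r<.144)&(z>.021)&(z<.033)
    a=np.degrees(np.arctan2(d[...,1],d[...,0]))
    mk&=(a>30)&(a<160);print('mark',mk.sum(),np.sort(a[mk]).round(1))
    # tail top
    t=(abs(z-.0865)<.002)&(r>.045)&(r<.108)&(a>20)&(a<100);print('tail',np.median(a[t]),t.sum(),r[t].max())
    kn=roi&(z>.079)&(z<.10)&(a<-40)&(r<.11); print('bar/knob',P[kn][::6].round(3).tolist())
    lamp=(P[...,2]>.15)&(abs(P[...,0]-.55)<.25)&(abs(P[...,1])<.3);L=P[lamp]
    print('tall',len(L),L.min(0),L.max(0),[ (np.percentile(L[:,i],[5,50,95])).round(3) for i in range(3)])
    bt=(abs(P[...,0]-.66)<.08)&(abs(P[...,1]-.1)<.1)&(z>.03)&(z<.09)&((g[...,0]-g[...,2]>40)|(g[...,2]-g[...,0]>60));print('bottle',P[bt].min(0),P[bt].max(0))
E
```

```text
scene rim [0.51987856 0.08638138 0.14006435] 0.0010636733188859912
flange [0.52322456 0.08335775] 39 0.0020684964001661246
mark 26 [105.2 105.6 105.6 105.6 105.7 105.9 106.1 106.2 106.2 106.3 106.4 106.4
 106.5 106.5 106.5 106.6 106.7 106.7 106.8 106.9 106.9 106.9 106.9 107.
 107.3 107.5]
tail 54.07523997066266 233 0.10332646088514945
bar/knob [[0.539, -0.019, 0.082], [0.531, -0.02, 0.082], [0.53, -0.013, 0.082], [0.533, -0.004, 0.081], [0.535, 0.006, 0.081], [0.528, -0.005, 0.081], [0.537, 0.026, 0.084], [0.525, 0.02, 0.087], [0.525, 0.001, 0.081], [0.529, 0.031, 0.086], [0.52, 0.021, 0.087], [0.523, -0.0, 0.079], [0.527, 0.033, 0.085], [0.517, 0.024, 0.087], [0.533, 0.038, 0.081], [0.522, 0.032, 0.084], [0.516, 0.019, 0.083], [0.526, 0.039, 0.082], [0.517, 0.03, 0.084], [0.511, 0.018, 0.083], [0.519, 0.034, 0.081], [0.509, 0.025, 0.083], [0.517, 0.039, 0.082], [0.509, 0.029, 0.082], [0.511, 0.038, 0.081], [0.522, 0.083, 0.085], [0.496, 0.081, 0.08]]
tall 7103 [ 0.52008653 -0.29995391  0.15004848] [0.79998842 0.07798819 0.43462849] [array([0.533, 0.576, 0.72 ]), array([-0.277, -0.11
[... 330 characters left out ...]
tail 53.50433889782488 229 0.10451936629537463
bar/knob [[0.539, -0.018, 0.082], [0.533, -0.012, 0.083], [0.532, -0.005, 0.083], [0.532, -0.003, 0.082], [0.528, 0.005, 0.083], [0.526, 0.005, 0.081], [0.519, 0.022, 0.088], [0.514, 0.019, 0.084], [0.509, 0.02, 0.082], [0.508, 0.03, 0.082], [0.537, 0.071, 0.094], [0.539, 0.07, 0.09], [0.524, 0.08, 0.097], [0.526, 0.082, 0.096], [0.526, 0.081, 0.093], [0.514, 0.086, 0.094], [0.489, 0.087, 0.088]]
tall 5126 [ 0.51895114 -0.29996047  0.15002822] [0.79979693 0.08628322 0.4344488 ] [array([0.538, 0.594, 0.751]), array([-0.232, -0.104, -0.049]), array([0.165, 0.315, 0.423])]
bottle [0.67028926 0.08064003 0.03004083] [0.71416874 0.11183979 0.08988936]
```

```bash
python3 - <<'E'
from h import *
import pickle
for n in('scene','side'):
    c=pickle.load(open(n+'0.pkl','rb'));P=cloud(c);z=P[...,2]
    for z0 in np.arange(.14,.6,.04):
        m=(z>z0)&(z<z0+.04)&(P[...,0]>.3)&(P[...,0]<.95)&(abs(P[...,1])<.33)
        Q=P[m]
        if len(Q)>5:
            b={}
            for x,y in Q[:,:2]: b.setdefault((int(x//.04)*4,int(y//.04)*4),0); b[(int(x//.04)*4,int(y//.04)*4)]+=1
            print(n,round(z0,2),{k:v for k,v in sorted(b.items()) if v>8})
E
```

```text
scene 0.14 {(52, -32): 68, (56, -32): 70, (56, -28): 210, (56, -24): 141, (60, -24): 179, (64, -24): 78, (68, -28): 10, (68, 4): 16, (88, 4): 89, (88, 20): 121, (88, 28): 19, (88, 32): 60, (92, 4): 24, (92, 20): 65, (92, 24): 236, (92, 28): 205}
scene 0.18 {(52, -28): 12, (56, -36): 13, (56, -32): 110, (56, -28): 144, (56, -24): 29, (88, 4): 102, (88, 20): 125, (88, 28): 22, (88, 32): 63, (92, 4): 29, (92, 20): 71, (92, 24): 254, (92, 28): 215}
scene 0.22 {(52, -28): 27, (52, -24): 9, (52, -20): 80, (52, -16): 232, (52, -12): 336, (56, -36): 36, (56, -32): 102, (56, -28): 192, (56, -12): 168, (56, -8): 98, (60, -12): 84, (60, -8): 32, (64, -12): 30, (88, 0): 12, (88, 4): 97, (88, 20): 136, (88, 28): 20, (88, 32): 69, (92, 4): 32, (92, 20): 70, (92, 24): 272, (92, 28): 229}
scene 0.26 {(52, -28): 11, (52, -20): 50, (52, -16): 264, (52, -12): 301, (56, -36): 34, (56, -32): 152, (56, -28): 209, (56, -24): 25, (56, -12): 319, (60, -12): 152, (88, 0): 62, (88, 4): 33, (88, 20): 140, (88, 28): 32, (88, 32): 69, (92, 0): 28, (92, 4): 26, (92, 20): 79, (92, 24): 281, (92, 28): 238}
scene 0.3
[... 2409 characters left out ...]
, (92, 28): 252}
side 0.38 {(52, -16): 94, (52, -12): 87, (56, -16): 99, (56, -12): 184, (60, -16): 48, (60, -12): 151, (64, -12): 145, (64, -8): 55, (68, -8): 120, (72, -8): 59, (76, -8): 21, (76, -4): 31, (80, -4): 150, (84, -4): 204, (84, 0): 13, (88, -4): 24, (88, 0): 10, (88, 20): 243, (88, 32): 76, (92, 20): 111, (92, 24): 428, (92, 28): 276}
side 0.42 {(68, -12): 10, (68, -8): 86, (72, -8): 153, (76, -8): 102, (76, -4): 59, (80, -4): 61, (88, 20): 253, (88, 32): 82, (92, 4): 11, (92, 8): 10, (92, 12): 11, (92, 20): 141, (92, 24): 456, (92, 28): 302}
side 0.46 {(88, 20): 112, (88, 32): 51, (92, 4): 18, (92, 8): 39, (92, 12): 71, (92, 16): 18, (92, 20): 53, (92, 24): 233, (92, 28): 172}
```

```bash
cat >> h.py <<'E'
def ray(c,uv):
    d=c['R']@np.array([(uv[0]-c['cx'])/c['f'],(uv[1]-c['cy'])/c['f'],1.]);return c['p'],d/np.linalg.norm(d)
def tri(r):
    A=np.zeros((3,3));b=np.zeros(3)
    for p,d in r: M=np.eye(3)-np.outer(d,d);A+=M;b+=M@p
    x=np.linalg.solve(A,b);return x,[np.linalg.norm(np.cross(x-p,d)) for p,d in r]
def down(yaz,lean=0):  # tool y at azimuth yaz(deg), tool x = yaz+90; lean: top toward tool x
    a=np.radians(yaz);y=np.array([np.cos(a),np.sin(a),0]);x=np.array([-y[1],y[0],0]);z=np.array([0,0,-1.])
    return R.from_matrix(np.c_[x,y,z])*R.from_rotvec([0,-np.radians(lean),0])
def go(p,Rt,n,p0=None,R0=None):
    "n even rows, from pose 0 (default measured) to p,Rt"
    o=bot.get_obs()
    p0=o['eef_pos'] if p0 is None else np.array(p0);R0=R.from_quat(o['tool_rot']) if R0 is None else R0
    w=(R0.inv()*Rt).as_rotvec();out=[]
    for k in range(n):
        Rk=R0*R.from_rotvec(w*k/n);d=Rk.inv().apply((np.array(p)-p0)/n)
        out.append(d/.03)
    print('dp',np.round(out,2).tolist());print('ang',[np.round(np.degrees(w)/n/6,2).tolist()]*1,'x',n)
E
python3 - <<'E'
from h import *
import pickle
r=[];k=[]
for n in('scene','side'):
    c=pickle.load(open(n+'0.pkl','rb'));P=cloud(c);g=c['pixels'].astype(int)
    m=(g.max(-1)<60)&(P[...,2]>.085)&(P[...,2]<.14)&(abs(P[...,0]-.54)<.03)&(abs(P[...,1]+.04)<.03)
    v,u=np.nonzero(m);s=(u.min()+u.max())/2;print(n,u.mean(),u.min(),u.max(),v.mean(),v.min(),v.max())
    r.append(ray(c,(u.mean(),(v.min()+v.max())/2)))
    # bright spot of knob
    b=(abs(P[...,2]-.0865)<.004)&(abs(P[...,0]-.521)<.02)&(abs(P[...,1]-.027)<.016)&(g.min(-1)>150)
    print('spot',b.sum(),P[b].mean(0))
x,e=tri(r);print('handle',x,e)
go([.42,.02,.27],down(20),24)
E
```

```text
scene 377.98148148148147 375 381 178.9537037037037 170 187
spot 18 [0.52473484 0.0265912  0.08666672]
side 318.4567901234568 316 321 160.90123456790124 154 168
spot 20 [0.51633027 0.02408257 0.08708623]
handle [ 0.54097677 -0.04560152  0.10449755] [np.float64(0.0007188806226244661), np.float64(0.0007188806226243476)]
dp [[0.56, -0.74, -0.02], [0.61, -0.7, -0.02], [0.65, -0.66, -0.02], [0.7, -0.61, -0.02], [0.73, -0.57, -0.02], [0.77, -0.52, -0.02], [0.8, -0.46, -0.02], [0.83, -0.41, -0.02], [0.86, -0.35, -0.02], [0.88, -0.3, -0.02], [0.9, -0.24, -0.02], [0.91, -0.18, -0.02], [0.92, -0.12, -0.02], [0.93, -0.06, -0.02], [0.93, 0.0, -0.02], [0.92, 0.07, -0.02], [0.92, 0.13, -0.02], [0.91, 0.19, -0.02], [0.89, 0.25, -0.02], [0.88, 0.31, -0.02], [0.85, 0.36, -0.02], [0.83, 0.42, -0.02], [0.8, 0.47, -0.02], [0.77, 0.52, -0.02]]
ang [[-0.0, -0.0, -0.63]] x 24
```

Call:
carry_out:
  dp:
    - [0.56,-0.74,-0.02]
    - [0.61,-0.7,-0.02]
    - [0.65,-0.66,-0.02]
    - [0.7,-0.61,-0.02]
    - [0.73,-0.57,-0.02]
    - [0.77,-0.52,-0.02]
    - [0.8,-0.46,-0.02]
    - [0.83,-0.41,-0.02]
  angular:
    - [0,0,-0.63]
    - [0,0,-0.63]
    - [0,0,-0.63]
    - [0,0,-0.63]
    - [0,0,-0.63]
    - [0,0,-0.63]
    - [0,0,-0.63]
    - [0,0,-0.63]
  grip: 45

```text
time_s: 1.15
eef_pos: [0.2813, -0.4022, 0.2608]
tool_rot: [0.909, 0.418, 0.0, -0.0]
ft_force: [0.7, 0.4, 0.0]
opening: 0.529
grip_force: 0.0
```

Call:
carry_out:
  dp:
    - [0.86,-0.35,-0.02]
    - [0.88,-0.3,-0.02]
    - [0.9,-0.24,-0.02]
    - [0.91,-0.18,-0.02]
    - [0.92,-0.12,-0.02]
    - [0.93,-0.06,-0.02]
    - [0.93,0,-0.02]
    - [0.92,0.07,-0.02]
  angular:
    - [0,0,-0.63]
    - [0,0,-0.63]
    - [0,0,-0.63]
    - [0,0,-0.63]
    - [0,0,-0.63]
    - [0,0,-0.63]
    - [0,0,-0.63]
    - [0,0,-0.63]

```text
time_s: 2.15
eef_pos: [0.3512, -0.1906, 0.2657]
tool_rot: [0.768, 0.64, 0.0, -0.0]
ft_force: [0.8, -0.2, 0.2]
opening: 0.526
grip_force: 0.0
```

Call:
carry_out:
  dp:
    - [0.92,0.13,-0.02]
    - [0.91,0.19,-0.02]
    - [0.89,0.25,-0.02]
    - [0.88,0.31,-0.02]
    - [0.85,0.36,-0.02]
    - [0.83,0.42,-0.02]
    - [0.8,0.47,-0.02]
    - [0.77,0.52,-0.02]
  angular:
    - [0,0,-0.63]
    - [0,0,-0.63]
    - [0,0,-0.63]
    - [0,0,-0.63]
    - [0,0,-0.63]
    - [0,0,-0.63]
    - [0,0,-0.63]
    - [0,0,-0.63]

```text
time_s: 3.15
eef_pos: [0.4216, 0.0208, 0.2705]
tool_rot: [0.575, 0.818, -0.0, -0.0]
ft_force: [0.4, -0.2, -1.2]
opening: 0.525
grip_force: 0.0
```

```bash
python3 - <<'E'
from h import *
import pickle
c=cap('wrist'); cv2.imwrite('pics/w1.png',c['pixels']); pickle.dump(c,open('w1.pkl','wb'))
o=bot.get_obs();print(o['eef_pos'],o['joint_positions'].round(2),o['ft_force'],o['time_s'],o['opening'])
# handle az -74.6 => tangent az = 15; lean 25; hover 
L=np.array([.521,.0275]);h=np.array([.541,-.0456]);a=np.degrees(np.arctan2(*(h-L)[::-1]));print(a,np.hypot(*(h-L)))
Rt=down(a+90,25);gp=np.array([*h,.111]);tcp=gp-Rt.apply([0,0,.006]);print(tcp)
hov=tcp-Rt.apply([0,0,.075]);print(hov);go(hov,Rt,8)
E
```

```text
[0.4220098  0.022753   0.27058866] [-0.22 -0.34  2.09  0.    1.39 -0.57] [-0.65645537  0.83390225 -0.54230399] 3.2 0.530108236095744
-74.6984664874459 0.07578660831571762
[ 0.54033083 -0.04315418  0.11643785]
[ 0.53196619 -0.01258144  0.18441093]
dp [[-0.3, 0.38, 0.36], [-0.27, 0.38, 0.37], [-0.25, 0.39, 0.39], [-0.22, 0.39, 0.4], [-0.2, 0.39, 0.41], [-0.17, 0.4, 0.42], [-0.14, 0.4, 0.43], [-0.11, 0.4, 0.43]]
ang [[0.02, -0.52, 0.1]] x 8
```

View pics/w1.png

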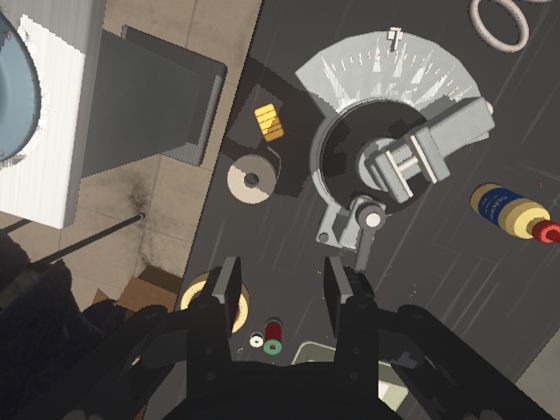

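Wrist view: knob at (371,216), mark blade at (395,40), flange centred near (385,155), handle bar running down to (365,260).

Call:
carry_out:
  dp:
    - [-0.3,0.38,0.36]
    - [-0.27,0.38,0.37]
    - [-0.25,0.39,0.39]
    - [-0.22,0.39,0.4]
    - [-0.2,0.39,0.41]
    - [-0.17,0.4,0.42]
    - [-0.14,0.4,0.43]
    - [-0.11,0.4,0.43]
  angular:
    - [0.02,-0.52,0.1]
    - [0.02,-0.52,0.1]
    - [0.02,-0.52,0.1]
    - [0.02,-0.52,0.1]
    - [0.02,-0.52,0.1]
    - [0.02,-0.52,0.1]
    - [0.02,-0.52,0.1]
    - [0.02,-0.52,0.1]

```text
time_s: 4.2
eef_pos: [0.5316, -0.0169, 0.1838]
tool_rot: [0.596, 0.773, -0.132, 0.172]
ft_force: [-0.7, -0.8, 0.7]
opening: 0.527
grip_force: 0.0
```

```bash
python3 - <<'E'
from h import *
import pickle
c=pickle.load(open('w1.pkl','rb'));P=cloud(c);g=c['pixels'].astype(int)
hsv=cv2.cvtColor(c['pixels'],cv2.COLOR_BGR2GRAY)
m=np.zeros_like(hsv);m[200:230,355:388]=1
v,u=np.nonzero((hsv>170)&(m>0));print('knob spot',u.mean(),v.mean(),len(u),onplane(c,(u.mean(),v.mean()),.0865))
z=P[...,2];print('table',np.nanmedian(z[(abs(z)<.01)]))
C=np.array([.5195,.0865])
q=P[(z>.010)&(z<.018)&(hsv>80)];
for it in range(4):
    d=q[:,:2]-C;a=np.arctan2(d[:,1],d[:,0]);r=np.hypot(*d.T);rim=[]
    for b in np.arange(.65,2.5,.05):
        s=(abs(a-b)<.025)&(r<.155)
        if s.sum()>8:rim.append(q[s][np.argsort(r[s])[-2],:2])
    rim=np.array(rim)
    from scipy.optimize import least_squares
    s=least_squares(lambda p:np.hypot(*(rim-p[:2]).T)-p[2],[*C,.14],loss='soft_l1',f_scale=.001);C=s.x[:2]
print('rim',s.x,len(rim))
d=P[...,:2]-C;r=np.hypot(d[...,0],d[...,1]);a=np.degrees(np.arctan2(d[...,1],d[...,0]))
mk=(r>.119)&(r<.146)&(z>.021)&(z<.034)&(a>30)&(a<160);v,u=np.nonzero(mk);print('mark',mk.sum(),np.median(a[mk]),a[mk].mean(),u.mean(),v.mean())
t=(abs(z-.087)<.003)&(r>.045)&(r<.106)&(a>20)&(a<100);print('tail',np.median(a[t]),t.sum())
o=bot.get_obs();print(o['eef_pos'],o['joint_positions'].round(2),o['ft_force'])
tc=np.array([.54033,-.04315,.11644]);go(tc,down(15.3,25),8)
E
```

```text
knob spot 369.8445595854922 218.9222797927461 193 [[0.52111926 0.02730099 0.0865    ]]
table -0.0004282225884663926
rim [0.52139902 0.08619901 0.14188247] 32
mark 101 106.59597261428472 106.38024661809943 396.019801980198 39.83168316831683
tail 53.494041117709216 2048
[ 0.53157738 -0.01690903  0.18384142] [-0.07  0.03  1.98 -0.48  1.04 -0.1 ] [-0.67984795 -0.79722034  0.65877665]
dp [[0.01, 0.01, 0.3], [0.01, 0.01, 0.3], [0.01, 0.01, 0.3], [0.01, 0.01, 0.3], [0.01, 0.01, 0.3], [0.01, 0.01, 0.3], [0.01, 0.01, 0.3], [0.01, 0.01, 0.3]]
ang [[-0.0, 0.0, -0.01]] x 8
```

Call:
carry_out:
  dp:
    - [0.02,0.01,0.42]
    - [0.02,0.01,0.42]
    - [0.02,0.01,0.42]
    - [0.02,0.01,0.42]
    - [0.01,0.01,0.42]
    - [0,0,0.32]
    - [0,0,0]
    - [0,0,0]
  angular:
    - [0,0,0]
    - [0,0,0]
    - [0,0,0]
    - [0,0,0]
    - [0,0,0]
    - [0,0,0]
    - [0,0,0]
    - [0,0,0]

```text
time_s: 5.2
eef_pos: [0.5404, -0.0432, 0.1177]
tool_rot: [0.595, 0.774, -0.131, 0.172]
ft_force: [0.0, 1.0, 0.0]
opening: 0.521
grip_force: 0.0
```

```bash
python3 - <<'E'
from h import *
import pickle
for n in ('scene','wrist'):
    c=cap(n);cv2.imwrite(f'pics/{n}2.png',c['pixels'])
    if n=='scene': a=c['pixels'][130:270,280:480]
    else: b=c['pixels']
cv2.imwrite('pics/v2.png',np.hstack([cv2.resize(a,(400,280)),cv2.resize(b,(373,280))]))
o=bot.get_obs();print(o['eef_pos'],o['ft_force'],o['joint_positions'].round(2))
E
```

```text
[ 0.54057606 -0.04314741  0.11797014] [ 0.12388804 -0.20302892  0.3018135 ] [-0.12  0.15  1.99 -0.52  0.9  -0.07]
```

View pics/v2.png

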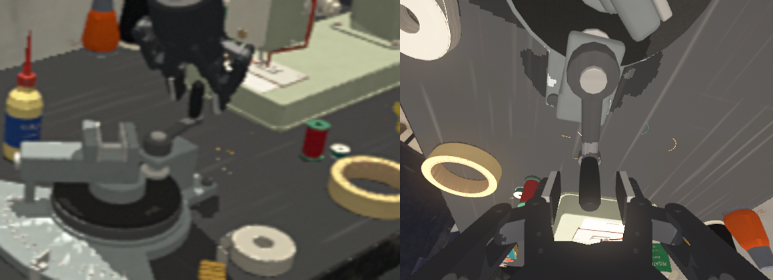

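```bash
cat >> h.py <<'E'
L=np.array([.5211,.0273,0])
def arc(deg,C=L,p=None,Rt=None):
    o=bot.get_obs();p=o['eef_pos'] if p is None else p;Rt=R.from_quat(o['tool_rot']) if Rt is None else Rt
    Rz=R.from_rotvec([0,0,np.radians(deg)]);d=Rt.inv().apply(Rz.apply(p-C)-(p-C))/.03;w=Rt.inv().apply([0,0,deg/6])
    print('arc',deg,'dp',d.round(3).tolist(),'ang',w.round(3).tolist())
def status():
    o=bot.get_obs();p=o['eef_pos'];Rt=R.from_quat(o['tool_rot']);t=Rt.as_matrix()[:,1]
    d=(p+Rt.apply([0,0,.006])-L)[:2]
    print('t',o['time_s'],'az',np.degrees(np.arctan2(d[1],d[0])).round(2),'r',np.hypot(*d).round(4),'z',p[2].round(4),'yaz',np.degrees(np.arctan2(t[1],t[0])).round(2),'Ft',(o['ft_force']@t).round(2),'F',o['ft_force'].round(1),'op',round(o['opening']*85.4,1),'gf',o['grip_force'],'j',o['joint_positions'].round(2))
E
python3 -c "
from h import *
status();arc(5);arc(-5)"
```

```text
t 5.3 az -74.55 r 0.0756 z 0.118 yaz 14.89 Ft 0.07 F [ 0.1 -0.2  0.3] op 45.2 gf 0.0 j [-0.12  0.15  1.99 -0.52  0.9  -0.07]
arc 5 dp [0.011, 0.212, -0.004] ang [-0.352, 0.002, -0.755]
arc -5 dp [0.006, -0.212, -0.004] ang [0.352, -0.002, 0.755]
```

Call:
carry_out:
  dp:
    - [0,0,0]
    - [0,0,0]
    - [0.01,0.1,0]
    - [0.01,0.21,0]
    - [0.01,0.21,0]
    - [0.01,0.21,0]
    - [0.01,0.21,0]
    - [0.01,0.21,0]
  angular:
    - [0,0,0]
    - [0,0,0]
    - [-0.18,0,-0.38]
    - [-0.35,0,-0.755]
    - [-0.35,0,-0.755]
    - [-0.35,0,-0.755]
    - [-0.35,0,-0.755]
    - [-0.35,0,-0.755]
  grip: 22
  newtons: 20

```text
time_s: 6.3
eef_pos: [0.5695, -0.0284, 0.1172]
tool_rot: [0.393, 0.894, -0.089, 0.198]
ft_force: [-5.7, -9.7, 4.4]
opening: 0.26
grip_force: 5.2
```

```bash
python3 -c "
from h import *
status();arc(5)"
```

```text
t 6.3 az -49.02 r 0.0763 z 0.1172 yaz 42.47 Ft -10.78 F [-5.7 -9.7  4.4] op 22.2 gf 5.242922455072403 j [-0.14  0.13  2.02 -0.44  0.7  -0.58]
arc 5 dp [0.003, 0.215, -0.002] ang [-0.353, -0.004, -0.755]
```

Call:
carry_out:
  dp:
    - [0.01,0.21,0]
    - [0.01,0.21,0]
    - [0.01,0.21,0]
    - [0.01,0.21,0]
    - [0,0.13,0]
    - [0,0.13,0]
    - [0,0.09,0]
    - [0,0.09,0]
  angular:
    - [-0.35,0,-0.755]
    - [-0.35,0,-0.755]
    - [-0.35,0,-0.755]
    - [-0.35,0,-0.755]
    - [-0.21,0,-0.45]
    - [-0.21,0,-0.45]
    - [-0.14,0,-0.3]
    - [-0.14,0,-0.3]

```text
time_s: 7.3
eef_pos: [0.5921, 0.0029, 0.1173]
tool_rot: [0.15, 0.964, -0.035, 0.216]
ft_force: [3.5, -12.3, -2.7]
opening: 0.259
grip_force: 5.4
```

```bash
python3 -c "
from h import *
status();arc(5)"
```

```text
t 7.3 az -18.9 r 0.0776 z 0.1173 yaz 72.31 Ft -10.68 F [  3.5 -12.3  -2.7] op 22.2 gf 5.440912842750549 j [-0.16  0.11  2.04 -0.12  0.56 -1.33]
arc 5 dp [0.004, 0.218, -0.003] ang [-0.355, -0.002, -0.754]
```

Call:
carry_out:
  dp:
    - [0.02,0.05,0]
    - [0.02,0.05,0]
    - [0.01,0.05,0]
    - [0,0.05,0]
    - [0,0,0]
    - [0,0,0]
    - [0,0,0]
    - [0,0,0]
  angular:
    - [-0.07,0,-0.15]
    - [-0.07,0,-0.15]
    - [-0.07,0,-0.15]
    - [-0.07,0,-0.15]
    - [0,0,0]
    - [0,0,0]
    - [0,0,0]
    - [0,0,0]

```text
time_s: 8.3
eef_pos: [0.5922, 0.0051, 0.1172]
tool_rot: [0.117, 0.969, -0.031, 0.216]
ft_force: [-5.4, -33.5, 4.3]
opening: 0.259
grip_force: 17.1
```

```bash
python3 -c "
from h import *
status()"
```

```text
t 8.3 az -17.27 r 0.077 z 0.1172 yaz 76.14 Ft -33.81 F [ -5.4 -33.5   4.3] op 22.1 gf 17.13082730770111 j [-0.17  0.11  2.04 -0.08  0.56 -1.44]
```

Call:
carry_out:
  dp:
    - [0,-0.1,0]
    - [0,-0.08,0]
    - [0,0,0]
    - [0,0,-0.4]
    - [0,0,-0.5]
    - [0,0,-0.5]
    - [0,0,-0.5]
    - [0,0,-0.5]
  angular:
    - [0,0,0]
    - [0,0,0]
    - [0,0,0]
    - [0,0,0]
    - [0,0,0]
    - [0,0,0]
    - [0,0,0]
    - [0,0,0]
  grip: 45

```text
time_s: 9.3
eef_pos: [0.56, 0.014, 0.182]
tool_rot: [0.117, 0.969, -0.026, 0.215]
ft_force: [0.7, -0.5, -0.2]
opening: 0.527
grip_force: 0.0
```

```bash
python3 - <<'E'
from h import *
status()
a=np.radians(53.6);C=np.array([.5205,.0863]);t=C+.08*np.array([np.cos(a),np.sin(a)])
go([*t,.17],down(-36.4),24)
E
```

```text
t 9.3 az -18.62 r 0.0437 z 0.182 yaz 76.28 Ft -0.34 F [ 0.7 -0.5 -0.2] op 45.0 gf 0.0 j [-0.16 -0.08  2.09 -0.05  0.69 -1.46]
dp [[0.04, 0.19, 0.0], [0.05, 0.18, -0.0], [0.07, 0.18, -0.0], [0.08, 0.17, -0.01], [0.1, 0.17, -0.01], [0.11, 0.16, -0.01], [0.12, 0.15, -0.01], [0.13, 0.14, -0.01], [0.14, 0.13, -0.01], [0.15, 0.11, -0.01], [0.16, 0.1, -0.01], [0.17, 0.09, -0.01], [0.18, 0.07, -0.01], [0.18, 0.06, -0.01], [0.19, 0.04, -0.01], [0.19, 0.03, -0.01], [0.19, 0.01, -0.01], [0.19, -0.0, -0.01], [0.19, -0.02, -0.0], [0.19, -0.03, -0.0], [0.18, -0.05, 0.0], [0.18, -0.06, 0.01], [0.17, -0.08, 0.01], [0.17, -0.09, 0.01]]
ang [[0.17, 0.11, 0.77]] x 24
```

Call:
carry_out:
  dp:
    - [0.04,0.19,0]
    - [0.05,0.18,0]
    - [0.07,0.18,0]
    - [0.08,0.17,-0.01]
    - [0.1,0.17,-0.01]
    - [0.11,0.16,-0.01]
    - [0.12,0.15,-0.01]
    - [0.13,0.14,-0.01]
  angular:
    - [0.17,0.11,0.77]
    - [0.17,0.11,0.77]
    - [0.17,0.11,0.77]
    - [0.17,0.11,0.77]
    - [0.17,0.11,0.77]
    - [0.17,0.11,0.77]
    - [0.17,0.11,0.77]
    - [0.17,0.11,0.77]
  grip: 62

```text
time_s: 10.3
eef_pos: [0.5632, 0.0598, 0.1773]
tool_rot: [0.435, 0.886, -0.019, 0.159]
ft_force: [-1.0, -0.5, 0.3]
opening: 0.728
grip_force: 0.0
```

Call:
carry_out:
  dp:
    - [0.14,0.13,-0.01]
    - [0.15,0.11,-0.01]
    - [0.16,0.1,-0.01]
    - [0.17,0.09,-0.01]
    - [0.18,0.07,-0.01]
    - [0.18,0.06,-0.01]
    - [0.19,0.04,-0.01]
    - [0.19,0.03,-0.01]
  angular:
    - [0.17,0.11,0.77]
    - [0.17,0.11,0.77]
    - [0.17,0.11,0.77]
    - [0.17,0.11,0.77]
    - [0.17,0.11,0.77]
    - [0.17,0.11,0.77]
    - [0.17,0.11,0.77]
    - [0.17,0.11,0.77]

```text
time_s: 11.3
eef_pos: [0.5662, 0.1053, 0.1727]
tool_rot: [0.703, 0.706, -0.009, 0.086]
ft_force: [0.2, 0.8, -0.3]
opening: 0.725
grip_force: 0.0
```

Call:
carry_out:
  dp:
    - [0.19,0.01,-0.01]
    - [0.19,0,-0.01]
    - [0.19,-0.02,0]
    - [0.19,-0.03,0]
    - [0.18,-0.05,0]
    - [0.18,-0.06,0.01]
    - [0.17,-0.08,0.01]
    - [0.17,-0.09,0.01]
  angular:
    - [0.17,0.11,0.77]
    - [0.17,0.11,0.77]
    - [0.17,0.11,0.77]
    - [0.17,0.11,0.77]
    - [0.17,0.11,0.77]
    - [0.17,0.11,0.77]
    - [0.17,0.11,0.77]
    - [0.17,0.11,0.77]

```text
time_s: 12.3
eef_pos: [0.5691, 0.1507, 0.1687]
tool_rot: [0.894, 0.447, 0.001, 0.003]
ft_force: [0.8, -0.9, 0.1]
opening: 0.731
grip_force: 0.0
```

```bash
python3 - <<'E'
from h import *
import pickle
o=bot.get_obs();print(o['eef_pos'],o['joint_positions'].round(2))
c=cap('wrist');cv2.imwrite('pics/w3.png',c['pixels']);pickle.dump(c,open('w3.pkl','wb'))
a=np.radians(53.6);C=np.array([.5205,.0863]);t=C+.08*np.array([np.cos(a),np.sin(a)])
go([*t,.081],down(-36.4),8)
E
```

```text
[0.56910185 0.15068279 0.16867722] [ 0.07  0.2   1.78 -0.01  1.16  0.71]
dp [[-0.0, -0.01, 0.37], [-0.0, -0.01, 0.37], [-0.0, -0.01, 0.37], [-0.0, -0.0, 0.37], [-0.0, -0.0, 0.37], [-0.0, -0.0, 0.37], [-0.0, -0.0, 0.37], [-0.0, -0.0, 0.37]]
ang [[0.01, 0.0, -0.01]] x 8
```

View pics/w3.png

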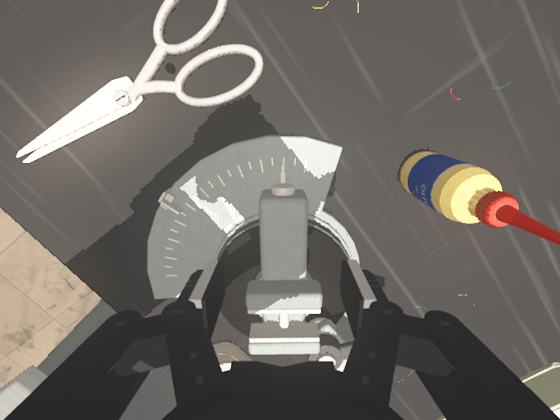

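Wrist view: tail centred between the pads, pointer tip at (284,160), mark blade at (169,203).

Call:
carry_out:
  dp:
    - [0,-0.01,0.37]
    - [0,-0.01,0.37]
    - [0,-0.01,0.37]
    - [0,0,0.37]
    - [0,0,0.37]
    - [0,0,0.37]
    - [0,0,0.36]
    - [0,0,0.36]
  angular:
    - [0,0,0]
    - [0,0,0]
    - [0,0,0]
    - [0,0,0]
    - [0,0,0]
    - [0,0,0]
    - [0,0,0]
    - [0,0,0]

```text
time_s: 13.35
eef_pos: [0.569, 0.1502, 0.0791]
tool_rot: [0.894, 0.448, 0.001, 0.004]
ft_force: [-0.4, 0.6, -0.3]
opening: 0.721
grip_force: 0.0
```

Call:
carry_out:
  dp:
    - [0,0,0]
    - [0,0,0]
    - [0,0,0]
    - [0,0,0]
    - [0,0,0]
    - [0,0,0]
    - [0,0,0]
    - [0,0,0]
  angular:
    - [0,0,0]
    - [0,0,0]
    - [0,0,0]
    - [0,0,0]
    - [0,0,0]
    - [0,0,0]
    - [0,0,0]
    - [0,0,0]
  grip: 30
  newtons: 25

```text
time_s: 14.35
eef_pos: [0.5694, 0.1497, 0.0798]
tool_rot: [0.894, 0.449, 0.001, 0.004]
ft_force: [4.0, -3.0, -6.2]
opening: 0.417
grip_force: 30.2
```

```bash
python3 - <<'E'
from h import *
import pickle
c=cap('wrist');cv2.imwrite('pics/w4.png',c['pixels']);pickle.dump(c,open('w4.pkl','wb'))
status()
arc(5,np.array([.5205,.0863,0]))
P=cloud(c);C=np.array([.5205,.0863]);d=P[...,:2]-C;z=P[...,2];r=np.hypot(d[...,0],d[...,1]);a=np.degrees(np.arctan2(d[...,1],d[...,0]))
mk=(r>.119)&(r<.146)&(z>.021)&(z<.034)&(a>80)&(a<140);print('mark',mk.sum(),a[mk].mean(),np.median(a[mk]))
pt=(r>.108)&(r<.1185)&(z>.018)&(z<.026)&(a>30)&(a<90);v,u=np.nonzero(pt);print('ptr',pt.sum(),np.median(a[pt]),u.mean(),v.mean())
E
```

```text
t 14.4 az 68.46 r 0.1316 z 0.0798 yaz -36.68 Ft 5.14 F [ 4.3 -2.9 -5.2] op 35.5 gf 30.164267420768738 j [ 0.07  0.32  1.82 -0.01  1.    0.71]
arc 5 dp [-0.006, -0.233, -0.002] ang [-0.002, 0.007, -0.833]
mark 321 105.43116969609476 105.37255750705512
ptr 86 52.819175441522916 281.5232558139535 197.1046511627907
```

Call:
carry_out:
  dp:
    - [-0.01,-0.23,0]
    - [-0.01,-0.23,0]
    - [-0.01,-0.23,0]
    - [-0.01,-0.23,0]
    - [-0.01,-0.23,0]
    - [-0.01,-0.23,0]
    - [-0.01,-0.23,0]
    - [-0.01,-0.23,0]
  angular:
    - [0,0.01,-0.83]
    - [0,0.01,-0.83]
    - [0,0.01,-0.83]
    - [0,0.01,-0.83]
    - [0,0.01,-0.83]
    - [0,0.01,-0.83]
    - [0,0.01,-0.83]
    - [0,0.01,-0.83]

```text
time_s: 15.4
eef_pos: [0.5182, 0.165, 0.0798]
tool_rot: [0.688, 0.726, 0.004, 0.003]
ft_force: [8.0, -4.9, -6.7]
opening: 0.414
grip_force: 31.5
```

Call:
carry_out:
  dp:
    - [-0.01,-0.19,0]
    - [-0.01,-0.14,0]
    - [0,0,0]
    - [0,0,0]
    - [0,0,0]
    - [0,0,0]
    - [0,0,0]
    - [0,0,0]
  angular:
    - [0,0.01,-0.67]
    - [0,0.01,-0.5]
    - [0,0,0]
    - [0,0,0]
    - [0,0,0]
    - [0,0,0]
    - [0,0,0]
    - [0,0,0]

```text
time_s: 16.4
eef_pos: [0.5079, 0.1638, 0.0798]
tool_rot: [0.641, 0.767, 0.003, 0.002]
ft_force: [4.8, -3.3, -3.8]
opening: 0.417
grip_force: 29.4
```

```bash
cat >> h.py <<'E'
def look(name,C=np.array([.5205,.0863])):
    c=cap('wrist');cv2.imwrite(f'pics/{name}.png',c['pixels'])
    P=cloud(c);d=P[...,:2]-C;z=P[...,2];r=np.hypot(d[...,0],d[...,1]);a=np.degrees(np.arctan2(d[...,1],d[...,0]))
    mk=(r>.121)&(r<.144)&(z>.021)&(z<.034)&(a>80)&(a<140);v,u=np.nonzero(mk);print('mark',mk.sum(),a[mk].mean(),np.median(a[mk]),u.mean(),v.mean())
    pt=(r>.108)&(r<.1185)&(z>.017)&(z<.026)&(a>30)&(a<125);v,u=np.nonzero(pt);print('ptr',pt.sum(),a[pt].mean(),np.median(a[pt]),u.mean(),v.mean())
    return c
E
python3 - <<'E'
from h import *
import pickle
status();c=look('w5');pickle.dump(c,open('w5.pkl','wb'))
arc(4,np.array([.5205,.0863,0]))
g=c['pixels'];cv2.imwrite('pics/w5c.png',cv2.resize(g[120:240,200:360],(800,600),interpolation=cv2.INTER_CUBIC))
E
```

```text
t 16.4 az 95.49 r 0.1372 z 0.0798 yaz 10.21 Ft 4.08 F [ 4.8 -3.3 -3.8] op 35.6 gf 29.36483770608902 j [ 0.1   0.21  1.96  0.    0.96 -0.08]
mark 195 105.68960072581876 105.70053932234437 258.1025641025641 167.4102564102564
ptr 69 99.50435966610927 99.46574663255115 281.82608695652175 196.6231884057971
arc 4 dp [-0.003, -0.183, -0.001] ang [0.001, 0.005, -0.667]
```

View pics/w5c.png

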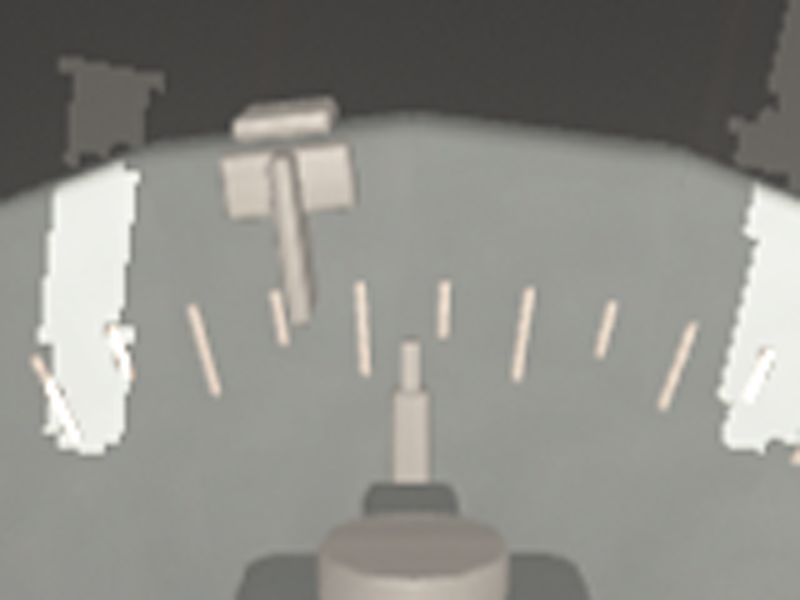

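Crop of wrist view: pointer tip at crop (410,345), blade's inner end at crop (300,320); about 6.2° remain.

Call:
carry_out:
  dp:
    - [0,-0.1,0]
    - [0,-0.1,0]
    - [0,-0.08,0]
    - [0,0,0]
    - [0,0,0]
    - [0,0,0]
    - [0,0,0]
    - [0,0,0]
  angular:
    - [0,0,-0.36]
    - [0,0,-0.36]
    - [0,0,-0.31]
    - [0,0,0]
    - [0,0,0]
    - [0,0,0]
    - [0,0,0]
    - [0,0,0]

```text
time_s: 17.45
eef_pos: [0.4998, 0.1619, 0.0797]
tool_rot: [0.6, 0.8, 0.003, 0.002]
ft_force: [4.3, -3.7, -4.8]
opening: 0.415
grip_force: 29.8
```

```bash
python3 - <<'E'
from h import *
import pickle
status();c=look('w6');pickle.dump(c,open('w6.pkl','wb'))
arc(1,np.array([.5205,.0863,0]))
g=c['pixels'];cv2.imwrite('pics/w6c.png',cv2.resize(g[135:225,220:340],(800,600),interpolation=cv2.INTER_CUBIC))
E
```

```text
t 17.45 az 98.98 r 0.1363 z 0.0797 yaz 16.31 Ft 3.05 F [ 4.3 -3.7 -4.8] op 35.5 gf 29.798763692378998 j [ 0.1   0.19  1.98  0.    0.96 -0.19]
mark 174 105.90648713491288 105.914152721789 281.0344827586207 165.9712643678161
ptr 65 105.59783734518344 105.54122212832664 281.7846153846154 196.2923076923077
arc 1 dp [0.0, -0.046, -0.0] ang [0.0, 0.001, -0.167]
```

View pics/w6c.png

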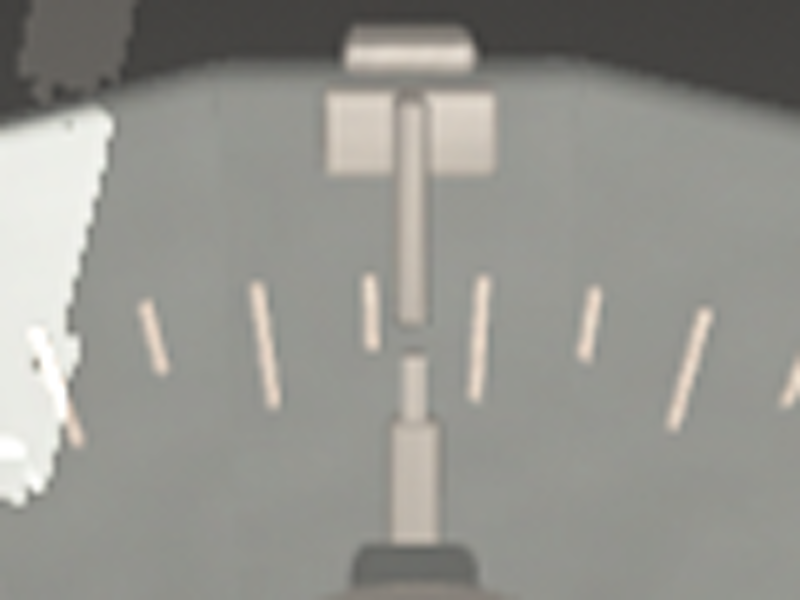

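Crop: pointer at crop x≈414, blade at x≈411, so about 0.2° short. A small nudge, then release.

Call:
carry_out:
  dp:
    - [0,-0.01,0]
    - [0,0,0]
    - [0,0,0]
    - [0,0,0]
    - [0,0,0]
    - [0,0,0]
    - [0,0,0]
    - [0,0,0]
  angular:
    - [0,0,-0.04]
    - [0,0,0]
    - [0,0,0]
    - [0,0,0]
    - [0,0,0]
    - [0,0,0]
    - [0,0,0]
    - [0,0,0]

```text
time_s: 18.5
eef_pos: [0.4996, 0.1619, 0.0797]
tool_rot: [0.598, 0.801, 0.004, 0.002]
ft_force: [5.7, -3.8, -4.9]
opening: 0.412
grip_force: 30.4
```

Call:
carry_out:
  dp:
    - [0,0,0]
    - [0,0,0]
    - [0,0,0]
    - [0,0,0]
    - [0,0,0]
    - [0,0,0]
    - [0,0,0]
    - [0,0,0]
  angular:
    - [0,0,0]
    - [0,0,0]
    - [0,0,0]
    - [0,0,0]
    - [0,0,0]
    - [0,0,0]
    - [0,0,0]
    - [0,0,0]
  grip: 60

```text
time_s: 19.5
eef_pos: [0.4987, 0.1626, 0.0793]
tool_rot: [0.598, 0.802, 0.004, 0.001]
ft_force: [-0.4, -0.5, -0.6]
opening: 0.706
grip_force: 0.0
```

```bash
cat >> h.py <<'E'
def cols(c,rows_m=(152,182),rows_p=(189,197)):
    "sub-pixel columns of blade and thin pointer: row-profile brightness centroid"
    g=cv2.cvtColor(c['pixels'],cv2.COLOR_BGR2GRAY).astype(float)
    for n,(a,b) in(('blade',rows_m),('ptr',rows_p)):
        o=[]
        for v in range(a,b):
            s=g[v,268:296];w=np.clip(s-np.median(s)-8,0,None)
            if w.sum()>20:
                k=np.argmax(w[8:20])+8;q=w[k-4:k+5];o.append((v,round(268+k-4+(q*np.arange(9)).sum()/q.sum(),2)))
        print(n,np.median([x[1] for x in o]),o[::4])
E
python3 - <<'E'
from h import *
import pickle
cols(pickle.load(open('w6.pkl','rb')))
status();c=look('w7');pickle.dump(c,open('w7.pkl','wb'));cols(c)
E
```

```text
blade 281.19 [(161, np.float64(281.34)), (165, np.float64(281.2)), (169, np.float64(281.18)), (173, np.float64(281.14)), (177, np.float64(281.2)), (181, np.float64(275.95))]
ptr 281.64 [(189, np.float64(281.65)), (193, np.float64(281.65))]
t 19.5 az 99.36 r 0.1371 z 0.0793 yaz 16.56 Ft -0.49 F [-0.4 -0.5 -0.6] op 60.3 gf 0.0 j [ 0.1   0.19  1.98  0.    0.96 -0.19]
mark 171 105.8626476896379 105.86646673162231 283.0233918128655 167.91812865497076
ptr 71 105.59993848120295 105.69998694089047 283.3521126760563 198.0281690140845
blade 283.16 [(163, np.float64(283.2)), (167, np.float64(283.2)), (171, np.float64(283.18)), (175, np.float64(283.12)), (179, np.float64(276.59))]
ptr 283.075 [(189, np.float64(277.0)), (193, np.float64(283.08))]
```

Aligned: blade and pointer columns both at about 283.1 (within 0.1 px). Back to the lever.

Call:
carry_out:
  dp:
    - [0,0,-0.3]
    - [0,0,-0.5]
    - [0,0,-0.6]
    - [0,0,-0.6]
    - [0,0,-0.6]
    - [0,0,-0.5]
    - [0,0,-0.3]
    - [0,0,0]
  angular:
    - [0,0,0]
    - [0,0,0]
    - [0,0,0]
    - [0,0,0]
    - [0,0,0]
    - [0,0,0]
    - [0,0,0]
    - [0,0,0]
  grip: 45

```text
time_s: 20.55
eef_pos: [0.4985, 0.1622, 0.182]
tool_rot: [0.598, 0.802, 0.004, 0.002]
ft_force: [-0.1, 0.4, -0.7]
opening: 0.526
grip_force: 0.0
```

```bash
python3 - <<'E'
from h import *
status();c=look('w8')
a=np.radians(-19.6);h=L[:2]+.075*np.array([np.cos(a),np.sin(a)]);Rt=down(70.4,25);t=np.array([*h,.111])-Rt.apply([0,0,.006]);hv=t-Rt.apply([0,0,.07]);print(t,hv)
go(hv,Rt,16)
E
```

```text
t 20.55 az 99.5 r 0.1368 z 0.182 yaz 16.57 Ft 0.06 F [-0.1  0.4 -0.7] op 44.9 gf 0.0 j [ 0.1   0.03  1.94  0.    1.16 -0.19]
mark 84 105.8458694208485 105.92094942695255 282.26190476190476 147.89285714285714
ptr 30 105.57700237056542 105.59428088621523 282.5 168.66666666666666
[0.58936552 0.00299174 0.11643785] [0.56149638 0.0129155  0.17987939]
dp [[-0.34, 0.04, 0.0], [-0.34, 0.02, 0.01], [-0.34, -0.0, 0.02], [-0.34, -0.02, 0.03], [-0.33, -0.04, 0.04], [-0.33, -0.06, 0.04], [-0.32, -0.08, 0.05], [-0.32, -0.1, 0.06], [-0.31, -0.12, 0.06], [-0.3, -0.14, 0.07], [-0.29, -0.15, 0.08], [-0.28, -0.17, 0.08], [-0.27, -0.19, 0.09], [-0.25, -0.21, 0.09], [-0.24, -0.22, 0.09], [-0.22, -0.23, 0.1]]
ang [[-0.12, -0.24, -0.55]] x 16
```

Call:
carry_out:
  dp:
    - [-0.34,0.04,0]
    - [-0.34,0.02,0.01]
    - [-0.34,0,0.02]
    - [-0.34,-0.02,0.03]
    - [-0.33,-0.04,0.04]
    - [-0.33,-0.06,0.04]
    - [-0.32,-0.08,0.05]
    - [-0.32,-0.1,0.06]
  angular:
    - [-0.12,-0.24,-0.55]
    - [-0.12,-0.24,-0.55]
    - [-0.12,-0.24,-0.55]
    - [-0.12,-0.24,-0.55]
    - [-0.12,-0.24,-0.55]
    - [-0.12,-0.24,-0.55]
    - [-0.12,-0.24,-0.55]
    - [-0.12,-0.24,-0.55]

```text
time_s: 21.6
eef_pos: [0.5295, 0.087, 0.1795]
tool_rot: [0.395, 0.912, -0.017, 0.111]
ft_force: [0.1, 0.1, 0.2]
opening: 0.523
grip_force: 0.0
```

Call:
carry_out:
  dp:
    - [-0.31,-0.12,0.06]
    - [-0.3,-0.14,0.07]
    - [-0.29,-0.15,0.08]
    - [-0.28,-0.17,0.08]
    - [-0.27,-0.19,0.09]
    - [-0.25,-0.21,0.09]
    - [-0.24,-0.22,0.09]
    - [-0.22,-0.23,0.1]
  angular:
    - [-0.12,-0.24,-0.55]
    - [-0.12,-0.24,-0.55]
    - [-0.12,-0.24,-0.55]
    - [-0.12,-0.24,-0.55]
    - [-0.12,-0.24,-0.55]
    - [-0.12,-0.24,-0.55]
    - [-0.12,-0.24,-0.55]
    - [-0.12,-0.24,-0.55]

```text
time_s: 22.6
eef_pos: [0.5611, 0.0124, 0.1787]
tool_rot: [0.167, 0.962, -0.036, 0.214]
ft_force: [-0.5, 0.1, 0.1]
opening: 0.529
grip_force: 0.0
```

```bash
python3 - <<'E'
from h import *
status()
go([.58937,.00299,.1164],down(70.4,25),6)
E
```

```text
t 22.6 az -20.35 r 0.0452 z 0.1787 yaz 70.31 Ft -0.07 F [-0.5  0.1  0.1] op 45.2 gf 0.0 j [-0.15 -0.06  2.08 -0.12  0.7  -1.29]
dp [[-0.0, 0.0, 0.38], [-0.0, 0.0, 0.38], [-0.0, 0.0, 0.38], [-0.0, 0.0, 0.38], [-0.0, 0.0, 0.38], [-0.0, 0.0, 0.38]]
ang [[0.0, 0.0, -0.0]] x 6
```

Call:
carry_out:
  dp:
    - [0,0,0.38]
    - [0,0,0.38]
    - [0,0,0.38]
    - [0,0,0.38]
    - [0,0,0.38]
    - [0,0,0.36]
    - [0,0,0]
    - [0,0,0]
  angular:
    - [0,0,0]
    - [0,0,0]
    - [0,0,0]
    - [0,0,0]
    - [0,0,0]
    - [0,0,0]
    - [0,0,0]
    - [0,0,0]

```text
time_s: 23.6
eef_pos: [0.5889, 0.0031, 0.1188]
tool_rot: [0.168, 0.961, -0.035, 0.215]
ft_force: [-0.1, -1.0, 0.2]
opening: 0.527
grip_force: 0.0
```

Call:
carry_out:
  dp:
    - [0,0,0]
    - [0,0,0]
    - [0,0,0]
    - [0,0,0]
    - [0,-0.13,0]
    - [0,-0.21,0]
    - [0,-0.21,0]
    - [0,-0.21,0]
  angular:
    - [0,0,0]
    - [0,0,0]
    - [0,0,0]
    - [0,0,0]
    - [0.2,0,0.45]
    - [0.35,0,0.755]
    - [0.35,0,0.755]
    - [0.35,0,0.755]
  grip: 22
  newtons: 20

```text
time_s: 24.6
eef_pos: [0.5789, -0.0155, 0.1185]
tool_rot: [0.317, 0.923, -0.066, 0.206]
ft_force: [1.3, 10.3, 0.1]
opening: 0.257
grip_force: 4.4
```

```bash
python3 - <<'E'
from h import *
status();arc(-3)
E
```

```text
t 24.6 az -36.55 r 0.0744 z 0.1185 yaz 52.18 Ft 8.95 F [ 1.3 10.3  0.1] op 21.9 gf 4.354156404733658 j [-0.14  0.12  2.03 -0.35  0.64 -0.81]
arc -3 dp [-0.0, -0.125, -0.001] ang [0.211, -0.005, 0.453]
```

Call:
carry_out:
  dp:
    - [0,-0.125,0]
    - [0,-0.125,0]
    - [0,-0.125,0]
    - [0,-0.125,0]
    - [0,-0.125,0]
    - [0,-0.125,0]
    - [0,0,0]
    - [0,0,0]
  angular:
    - [0.21,0,0.45]
    - [0.21,0,0.45]
    - [0.21,0,0.45]
    - [0.21,0,0.45]
    - [0.21,0,0.45]
    - [0.21,0,0.45]
    - [0,0,0]
    - [0,0,0]

```text
time_s: 25.6
eef_pos: [0.5638, -0.0314, 0.1187]
tool_rot: [0.456, 0.864, -0.096, 0.193]
ft_force: [3.8, 7.9, -0.1]
opening: 0.259
grip_force: 3.4
```

```bash
python3 - <<'E'
from h import *
status();arc(-3)
E
```

```text
t 25.6 az -53.96 r 0.0752 z 0.1187 yaz 34.49 Ft 7.6 F [ 3.8  7.9 -0.1] op 22.1 gf 3.4265805780887604 j [-0.13  0.13  2.01 -0.47  0.75 -0.42]
arc -3 dp [-0.001, -0.127, -0.001] ang [0.21, -0.005, 0.454]
```

Call:
carry_out:
  dp:
    - [0,-0.125,0]
    - [0,-0.125,0]
    - [0,-0.125,0]
    - [0,-0.125,0]
    - [0,-0.125,0]
    - [0,0,0]
    - [0,0,0]
    - [0,0,0]
  angular:
    - [0.21,0,0.45]
    - [0.21,0,0.45]
    - [0.21,0,0.45]
    - [0.21,0,0.45]
    - [0.21,0,0.45]
    - [0,0,0]
    - [0,0,0]
    - [0,0,0]

```text
time_s: 26.6
eef_pos: [0.5482, -0.0405, 0.119]
tool_rot: [0.564, 0.798, -0.119, 0.179]
ft_force: [5.5, 6.6, -0.6]
opening: 0.257
grip_force: 3.5
```

```bash
python3 - <<'E'
from h import *
status();arc(-3)
E
```

```text
t 26.6 az -68.26 r 0.0756 z 0.119 yaz 19.62 Ft 7.42 F [ 5.5  6.6 -0.6] op 21.9 gf 3.485528826713562 j [-0.12  0.14  2.   -0.51  0.86 -0.15]
arc -3 dp [-0.002, -0.127, -0.001] ang [0.21, -0.005, 0.454]
```

Call:
carry_out:
  dp:
    - [0,-0.125,0]
    - [0,-0.125,0]
    - [0,-0.125,0]
    - [0,-0.125,0]
    - [0,-0.125,0]
    - [0,0,0]
    - [0,0,0]
    - [0,0,0]
  angular:
    - [0.21,0,0.44]
    - [0.21,0,0.44]
    - [0.21,0,0.44]
    - [0.21,0,0.44]
    - [0.21,0,0.44]
    - [0,0,0]
    - [0,0,0]
    - [0,0,0]

```text
time_s: 27.6
eef_pos: [0.5311, -0.0449, 0.1193]
tool_rot: [0.661, 0.72, -0.14, 0.161]
ft_force: [8.2, 6.6, -1.2]
opening: 0.255
grip_force: 4.4
```

```bash
cat >> h.py <<'E'
def push():
    o=bot.get_obs();Rt=R.from_quat(o['tool_rot']);F=o['ft_force'];y=Rt.as_matrix()[:,1]
    c=o['eef_pos']+Rt.apply([0,0,.006])+y*o['opening']*.0427   # pad face at +y
    post=c-y*.008;d=(post-L)[:2];a=np.arctan2(d[1],d[0]);t=np.array([-np.sin(a),np.cos(a)])
    m=(c-L)[0]*F[1]-(c-L)[1]*F[0]
    print('post az',np.degrees(a).round(2),'lever',np.radians(-19.6-np.degrees(a)).round(3),'push',(F[:2]@t).round(2),'torque/.075',round(m/.075,2),'radial',(F[:2]@[np.cos(a),np.sin(a)]).round(2),'gf',round(o['grip_force'],1))
E
python3 - <<'E'
from h import *
status();push();arc(-3)
E
```

```text
t 27.6 az -82.14 r 0.0754 z 0.1193 yaz 5.04 Ft 8.71 F [ 8.2  6.6 -1.2] op 21.8 gf 4.425320327281952 j [-0.12  0.16  1.98 -0.52  0.97  0.08]
post az -79.95 lever 1.053 push 9.21 torque/.075 9.91 radial -5.11 gf 4.4
arc -3 dp [-0.003, -0.127, 0.0] ang [0.208, -0.005, 0.454]
```

Call:
carry_out:
  dp:
    - [0.02,-0.125,0]
    - [0.02,-0.125,0]
    - [0.02,-0.125,0]
    - [0,0,0]
    - [0,0,0]
    - [0,0,0]
    - [0,0,0]
    - [0,0,0]
  angular:
    - [0.14,0,0.3]
    - [0.14,0,0.3]
    - [0.14,0,0.3]
    - [0,0,0]
    - [0,0,0]
    - [0,0,0]
    - [0,0,0]
    - [0,0,0]

```text
time_s: 28.6
eef_pos: [0.5212, -0.0452, 0.1194]
tool_rot: [0.697, 0.684, -0.148, 0.155]
ft_force: [12.9, -0.1, -2.4]
opening: 0.255
grip_force: 6.1
```

```bash
python3 - <<'E'
from h import *
status();push();arc(-1)
bot.capture('side');push();bot.capture('side');push()
E
```

```text
t 28.6 az -89.93 r 0.075 z 0.1194 yaz -0.87 Ft 12.92 F [12.9 -0.1 -2.4] op 21.7 gf 6.136317104101181 j [-0.12  0.16  1.98 -0.51  1.01  0.18]
post az -87.74 lever 1.189 push 12.94 torque/.075 12.97 radial 0.6 gf 6.1
arc -1 dp [-0.001, -0.042, -0.0] ang [0.07, -0.002, 0.151]
post az -87.64 lever 1.188 push 11.82 torque/.075 11.91 radial 0.07 gf 6.1
post az -87.64 lever 1.188 push 11.15 torque/.075 11.17 radial 0.61 gf 6.1
```

```bash
cat >> h.py <<'E'
def avg(n=8):
    f=[]
    for k in range(n):
        bot.capture('side');o=bot.get_obs();f.append(o['ft_force']@R.from_quat(o['tool_rot']).as_matrix()[:,1])
    print('Ft avg',np.mean(f).round(2),np.round(f,1))
E
python3 - <<'E'
from h import *
avg();push()
E
```

```text
Ft avg 12.11 [11.5 11.5 12.4 12.6 12.2 12.  11.9 12.7]
post az -87.6 lever 1.187 push 12.69 torque/.075 12.73 radial 0.54 gf 6.1
```

Call:
carry_out:
  dp:
    - [0,-0.042,0]
    - [0,-0.042,0]
    - [0,-0.042,0]
    - [0,-0.042,0]
    - [0,0,0]
    - [0,0,0]
    - [0,0,0]
    - [0,0,0]
  angular:
    - [0.07,0,0.15]
    - [0.07,0,0.15]
    - [0.07,0,0.15]
    - [0.07,0,0.15]
    - [0,0,0]
    - [0,0,0]
    - [0,0,0]
    - [0,0,0]

```text
time_s: 30.1
eef_pos: [0.5168, -0.0448, 0.1194]
tool_rot: [0.72, 0.66, -0.152, 0.149]
ft_force: [14.2, 1.7, -5.1]
opening: 0.258
grip_force: 7.1
```

```bash
python3 - <<'E'
from h import *
push();avg(10);push()
E
```

```text
post az -91.12 lever 1.248 push 14.17 torque/.075 14.46 radial -2.01 gf 7.1
Ft avg 14.34 [13.7 14.1 14.6 14.5 14.3 14.4 13.3 14.2 15.  15.3]
post az -91.04 lever 1.247 push 15.42 torque/.075 15.61 radial -1.04 gf 7.1
```

Push is 14.2–14.3 N (averaged force and pad reading agree). Let go and back out.

Call:
carry_out:
  dp:
    - [0,0,0]
    - [0,0,0]
    - [0,0,0]
    - [0,0,0]
    - [0,0,-0.3]
    - [0,0,-0.5]
    - [0,0,-0.6]
    - [0,0,-0.6]
  angular:
    - [0,0,0]
    - [0,0,0]
    - [0,0,0]
    - [0,0,0]
    - [0,0,0]
    - [0,0,0]
    - [0,0,0]
    - [0,0,0]
  grip: 45

```text
time_s: 31.6
eef_pos: [0.5144, -0.0194, 0.1736]
tool_rot: [0.721, 0.659, -0.157, 0.146]
ft_force: [0.3, -0.1, -0.1]
opening: 0.525
grip_force: 0.0
```

```bash
python3 - <<'E'
from h import *
status()
go([.4985,.1622,.182],down(16.57),8)
E
```

```text
t 31.6 az -98.05 r 0.0496 z 0.1736 yaz -5.04 Ft 0.31 F [ 0.3 -0.1 -0.1] op 44.8 gf 0.0 j [-0.07  0.08  1.95 -0.47  1.16  0.22]
dp [[0.66, -0.13, -0.35], [0.69, -0.1, -0.31], [0.71, -0.06, -0.27], [0.72, -0.03, -0.24], [0.73, 0.01, -0.2], [0.74, 0.05, -0.16], [0.75, 0.08, -0.12], [0.75, 0.12, -0.08]]
ang [[-0.09, 0.51, -0.44]] x 8
```

Call:
carry_out:
  dp:
    - [0.66,-0.13,-0.35]
    - [0.69,-0.1,-0.31]
    - [0.71,-0.06,-0.27]
    - [0.72,-0.03,-0.24]
    - [0.73,0.01,-0.2]
    - [0.74,0.05,-0.16]
    - [0.75,0.08,-0.12]
    - [0.75,0.12,-0.08]
  angular:
    - [-0.09,0.51,-0.44]
    - [-0.09,0.51,-0.44]
    - [-0.09,0.51,-0.44]
    - [-0.09,0.51,-0.44]
    - [-0.09,0.51,-0.44]
    - [-0.09,0.51,-0.44]
    - [-0.09,0.51,-0.44]
    - [-0.09,0.51,-0.44]

```text
time_s: 32.6
eef_pos: [0.4987, 0.163, 0.182]
tool_rot: [0.598, 0.801, -0.0, -0.002]
ft_force: [-0.2, -0.6, -0.0]
opening: 0.528
grip_force: 0.0
```

Call:
carry_out:
  dp:
    - [0,0,0]
    - [0,0,0]
    - [0,0,0]
    - [0,0,0]
    - [0,0,0]
    - [0,0,0]
    - [0,0,0]
    - [0,0,0]
  angular:
    - [0,0,0]
    - [0,0,0]
    - [0,0,0]
    - [0,0,0]
    - [0,0,0]
    - [0,0,0]
    - [0,0,0]
    - [0,0,0]

```text
time_s: 33.6
eef_pos: [0.4986, 0.1617, 0.1808]
tool_rot: [0.599, 0.8, -0.002, -0.002]
ft_force: [-0.2, -0.0, 1.1]
opening: 0.525
grip_force: 0.0
```

```bash
python3 - <<'E'
from h import *
status();c=look('w9');g=c['pixels'];cv2.imwrite('pics/w9c.png',cv2.resize(g[110:230,200:360],(800,600),interpolation=cv2.INTER_CUBIC))
s=cap('scene');P=cloud(s);k=s['pixels'].max(-1)<60
m=k&(P[...,2]>.09)&(P[...,2]<.126)&(abs(P[...,0]-.52)<.03)&(abs(P[...,1]+.04)<.03);print('handle',m.sum(),np.median(P[m],0))
E
```

```text
t 33.6 az 99.51 r 0.1363 z 0.1808 yaz 16.34 Ft -0.23 F [-0.2 -0.   1.1] op 44.8 gf 0.0 j [ 0.1   0.04  1.94 -0.    1.17 -0.19]
mark 75 105.7929740189117 105.9066617966555 284.3466666666667 146.74666666666667
ptr 28 105.58260624828351 105.59925344267934 284.5 168.14285714285714
handle 95 [ 0.5155077  -0.04370742  0.10722483]
```

View pics/w9c.png

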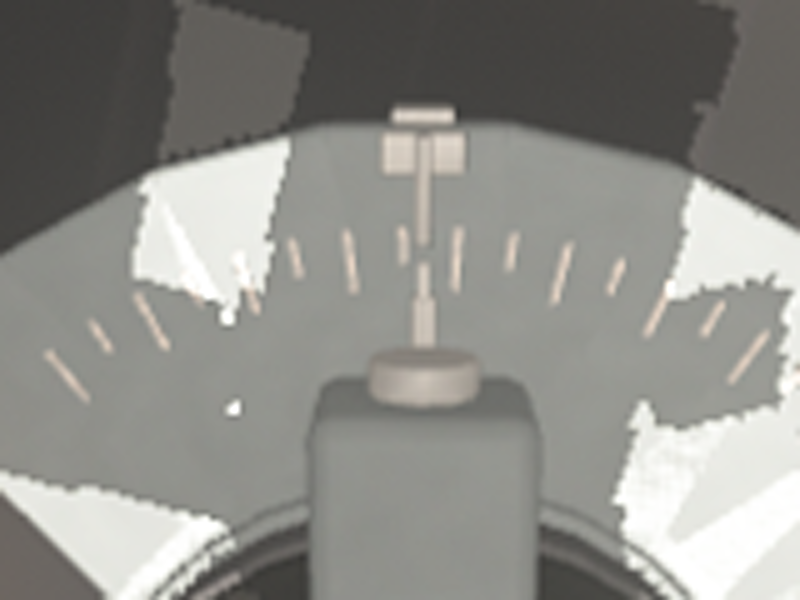

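The final crop shows the pointer and blade collinear at crop x≈424, unchanged after clamping. The arm is clear of everything, so I'm handing in.

```bash
python3 -c "
from plant import bot
print(bot.close_job())"
```

```text
the job is handed in; nothing more can be done
None
```

The job is handed in: I opened the lever to its stop, set the head on the mark (pointer and blade in line to about 0.1 px before clamping, still in line afterwards), and clamped it at about 14.2 N; the arm was clear of everything at about 34 s of the 72 s allowed.

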